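Ready the kitchen scale for weighing into a cup

ROBOT

A 6-joint arm with a two-finger parallel gripper is mounted at the origin on a cart in front of the work surface, level with it; the furniture and walls round the work are solid. World frame = base frame: x ahead of the robot, y to its left, z up, the work surface at z = 0. Lengths are in m, angles in degrees, forces in N, time in s.
With the tool pointing down it reaches from about 0.35 to 0.875 m from the base axis. Payload 4.2 kg.
Tool frame: the origin (TCP) lies on the centre line of the jaws, within the pads' length; the fingertips stand 22 mm ahead of it and the grasp point (between the pads) lies 3 mm ahead of it; z points along the fingers, y is the line along which they close (so a half turn about z gives the same grasp; the last joint's range is limited). The gripper opens to 85 mm and grips with 20 to 120 N. Pads are 22 mm wide; open, the fingers measure 114 mm over their backs; the gripper's body (76 mm by 85 mm) begins 54 mm behind the grasp point. The pads swing forward as they close: fully open they stand 13 mm farther back than shut.
Start: joints at [-50.959, 22.042, 0.453, 0, -68.411, -14.817], TCP at [0.256, -0.57, 0.253] pointing down, gripper open.
Joint ranges: [-179.83, 179.83], [-69.29, 118.12], [-61.27, 80.66], [-181.25, 117.63], [-171.15, -9.14], [-177.46, 177.46]. Speed limits (degrees/s): [159.86, 159.86, 180, 180, 180, 180].

INTERFACE

Orientations are given as [roll, pitch, yaw] about the fixed x, y, z axes, in that order (R = Rz(yaw) Ry(pitch) Rx(roll)).
In Python, from workcell import bot gives the robot as it stands.
- The arm moves only by the shell command python3 -m crank 'ROWS'. ROWS is JSON, one flat list of numbers, 7 for each row, row after row: the shift along the tool's x, y, z in cm, then the turn, a rotation vector about the tool's x, y, z in degrees, then the opening, from 0 (shut) to 1 (fully open). In form: [dx, dy, dz, wx, wy, wz, gripper, dx, dy, dz, wx, wy, wz, gripper, ...]. A call has 1 to 12 rows; each row shifts and turns the commanded pose from where the row before left it, along the tool's axes as they then stand; what a row does not reach is not made up. A row lasts 1/8 s, in which the tool goes at most 62.5 mm and 10.7 degrees, less where a joint would pass 70% of its speed; a pose out of reach is approached as far as the arm can. A call with a gripper value outside its range is refused whole. The fingers move at their own pace and stop on an object; the grip force is fixed at half the most. Time passes only in rows, so rows that do not move let the fingers close. It gives the time, the measured TCP pose, the force, the opening and the grip force at its end, in the units of the state.
- bot.state(): the state, without advancing time (a new reading comes with each control period).
- bot.snapshot(name): name is "side" or "top" or "wrist"; returns a dict with "frame" (420x560x3 uint8, red, green, blue), "depth" (420x560 float32, m along the optical axis (not along the pixel's ray), 0 where there is no reading), "fx", "fy", "cx", "cy" (pixels), "k1" (the pictures are not rectified: a ray, as slopes to the right and down, at radius r is drawn at 1 + k1 r^2 times it, then the intrinsics apply), "rvec" (rotation vector, rad) and "tvec" (3), from world to camera coordinates, as OpenCV has them. Camera axes: x right, y down, z forward; pixel columns grow to the right and rows downward; lengths in m; the calibration is good to about 2 mm. A picture is of the moment at which its call begins.
- bot.finish_job(): hands the job in; it is judged then, once.
The state is a dict: "time_s": time; "joint_positions": joint angles; "dq": joint speeds; "effort": joint torques, N m; "tcp_pos": TCP position; "tcp_rot": TCP orientation; "wrist_force": force on the tool from outside, world axes, zero at the start; "wrist_torque": the same for the moment, N m; "opening": opening from 0.0 (shut) to 1.0 (fully open); "grip_force": force on a finger pad.
Only numpy, scipy, OpenCV 4.12 (cv2) and the standard library are available. Lean on these libraries where they do the work, as an engineer would, in place of code of your own. Each camera call takes 0.05 s, during which the arm holds its last target. There are 200 camera calls.

TASK

Get the kitchen scale ready for weighing into the blue cup: with the pan still empty press the green key (on) and then the blue key (grams), then set the cup down gently, upright, in the middle of the pan and let go of it, and last press the orange key (zero). Press one key at a time, all the way down, and let it spring back up before you go on; leave the tin, the salt shaker and the glass where they are.

Things in the scene. Friction and masses are not known exactly. Their poses are not given: they have to be found in the camera images.
- scale: grey kitchen scale with a blank display, fixed, 235 mm deep (own x), 190 mm wide (own y). Origin on the work surface under its middle; +x points away from the robot, from key strip to pan, +z up. Dark key strip, keys along y at x = -90 mm, its top 30 mm up: three keys in a row, 56 mm apart, in any order. Flat steel pan (160 mm in x, 176 mm in y) centred at x = +32 mm, its top 43 mm up
- pan_center (a point): middle of the pan's top face, 43 mm above the work surface; axes as the scale's
- green_key (a joint): green round key, 32 mm across, on the dark strip of the scale, in an aluminium ring. Joint value: 0 up, 0.006 m fully down; it springs back, about 1.5 N to start it and 4.5 N fully down. This is the 'on' key
- green_top (a point): middle of the green key's top face, 40.5 mm above the work surface when up
- blue_key (a joint): blue round key, 32 mm across, on the dark strip of the scale, in an aluminium ring. Joint value: 0 up, 0.006 m fully down; it springs back, about 1.5 N to start it and 4.5 N fully down. This is the 'grams' key
- blue_top (a point): middle of the blue key's top face, 40.5 mm above the work surface when up
- orange_key (a joint): orange round key, 32 mm across, on the dark strip of the scale, in an aluminium ring. Joint value: 0 up, 0.006 m fully down; it springs back, about 1.5 N to start it and 4.5 N fully down. This is the 'zero' key
- orange_top (a point): middle of the orange key's top face, 40.5 mm above the work surface when up
- cup: light blue cup, upright, 51 mm high, 63 mm across at the rim, 44 mm at the foot, walls about 4 mm, hollow, 0.12 kg. Origin at its underside, 12 mm off the bowl's axis towards the handle; the handle sticks out along own -y to 43 mm from the origin, 10 mm thick, from 16 mm above the underside up to the rim; +z is up, out of the mouth
- cup_center (a point): middle of the cup's foot: on the axis of its round bowl, at the underside; axes as the cup's
- tin: teal tomato tin, 76 mm across, 58 mm high, origin under its centre; a bystander, leave it alone
- salt: clear salt shaker with grey cap, 44 mm across, 90 mm high, origin under its centre; a bystander, leave it alone
- glass: clear glass tumbler, 81 mm across, 92 mm high, origin under its centre; a bystander, leave it alone
Mind the look-alikes: they are no part of the job. What is shaped like the cup but red is not meant.

How it is judged:
By the outcome, as a careful person would: the job done as asked, in the order asked, and still so for the second after the job is handed in, with the robot touching nothing.
It also fails if it takes over 61 s, if anything falls off the work surface, if the arm or the gripper's body presses on something with over 40 N, if the wrist force passes 120 N, or if a joint passes its speed limit or range.

## Working session

There is one attempt and no reset: what is moved stays moved. The work goes in short steps, Python scripts to look and compute and a shell command to move; the robot and the scene stay as the last step left them, time stands still between calls to the robot, and variables do not carry over. Pictures are saved under pics/ and viewed, at most 10 in all, crops included, and the job is handed in when it is done.

```bash
ls; mkdir -p pics; python3 - <<'E'
from workcell import bot
import cv2,numpy as np,pickle
s=bot.state();print(s)
for n in("top","side"):
    d=bot.snapshot(n);pickle.dump(d,open(f"pics/{n}0.pkl","wb"))
    cv2.imwrite(f"pics/{n}0.png",d["frame"][:,:,::-1]);print(n,d["fx"],d["k1"],d["rvec"],d["tvec"],(d["depth"]>0).mean())
E
```

```text
pics
{'time_s': 0.0, 'joint_positions': array([-5.09578304e+01,  2.20913764e+01,  3.79364671e-01, -2.94420508e-02,
       -6.84123048e+01, -1.48157950e+01]), 'dq': array([-0.15873294,  0.08944189, -0.0691428 , -0.02626117, -0.03858483,
       -0.18841603]), 'effort': array([-2.44878529e-04, -3.92285228e+01,  1.88398486e+01,  4.18628454e+00,
       -4.67017599e-03, -8.67783179e-07]), 'tcp_pos': array([ 0.25625259, -0.56945485,  0.25221106]), 'tcp_rot': array([ 1.79872820e+02, -5.34602538e-03, -1.55784482e+02]), 'wrist_force': array([ 0.54068258, -0.01899617,  0.25448919]), 'wrist_torque': array([-0.01012552,  0.02011228,  0.02615522]), 'grip_force': 0.0, 'opening': 1.0006120791412332}
top 475.7734478609515 -0.09097678506669549 [ 2.10837231 -1.42607104  0.50721709] [-0.24359983  0.4718984   1.34983292] 0.9961692176870748
side 392.13075775873926 0.016719861014524474 [ 0.17053717 -2.68061508  1.46547299] [0.58006208 0.07493396 1.19249077] 0.9961054421768708
```

View pics/top0.png

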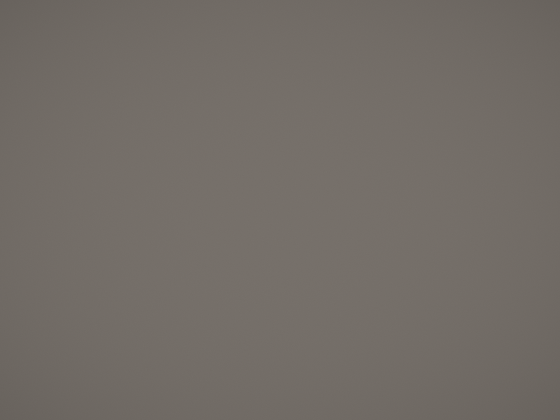

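View pics/side0.png

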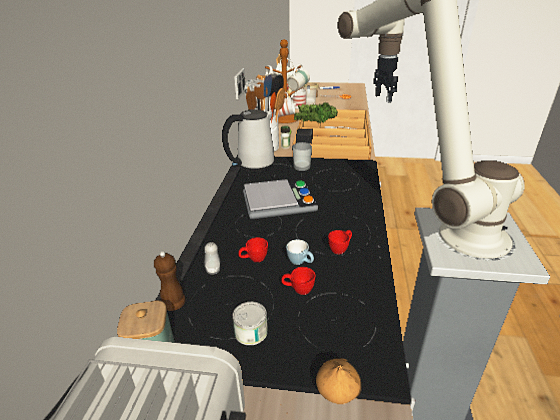

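The top view is a blank grey, so that camera is blocked. In the side view the scale is at (280,195), with green at (300,184), blue at (305,192) and orange at (309,199). The light blue cup is at (298,252) with its handle towards (310,258), and three red cups surround it.

```bash
cat > h.py <<'E'
import cv2,numpy as np
from workcell import bot
def snap(n,name=None):
    d=bot.snapshot(n)
    if name: cv2.imwrite(f"pics/{name}.png",d["frame"][:,:,::-1])
    return d
def rays(d,px):
    K=np.array([[d["fx"],0,d["cx"]],[0,d["fy"],d["cy"]],[0,0,1]])
    p=cv2.undistortPoints(np.float64(px).reshape(-1,1,2),K,np.array([d["k1"],0,0,0,0.])).reshape(-1,2)
    R=cv2.Rodrigues(np.float64(d["rvec"]))[0]; c=-R.T@np.float64(d["tvec"])
    return c,np.c_[p,np.ones(len(p))]@R
def plane(d,px,z):
    c,r=rays(d,px); return c+r*((z-c[2])/r[:,2])[:,None]
def cloud(d,mask):
    v,u=np.nonzero(mask&(d["depth"]>0)); c,r=rays(d,np.c_[u,v]); return c+r*d["depth"][v,u][:,None]
H=dict(green=(50,75),blue=(103,118),orange=(8,20))
def hue(d,lo,hi,s=120,v=80):
    h=cv2.cvtColor(d["frame"],cv2.COLOR_RGB2HSV); return cv2.inRange(h,(lo,s,v),(hi,255,255))>0
def blobs(m,amin=15):
    n,l,st,ce=cv2.connectedComponentsWithStats(m.astype(np.uint8)); return [(st[i,4],ce[i].round(1),l==i) for i in range(1,n) if st[i,4]>=amin]
E
python3 - <<'E'
from h import *
import pickle
t=pickle.load(open("pics/top0.pkl","rb"));print("top cam",rays(t,[[280,210]]),t["depth"][210,280])
d=pickle.load(open("pics/side0.pkl","rb"));print("side cam",rays(d,[[280,210]])[0])
for n,r in H.items():
    for a,c,m in blobs(hue(d,*r)):
        if 285<c[0]<325 and 170<c[1]<210: print(n,a,c,plane(d,[c],.0405),np.median(cloud(d,m),0))
for u,v in[(298,246),(255,243),(341,232),(300,275),(250,310),(212,245),(302,147)]:
    P=cloud(d,np.pad(np.ones((5,5),bool),((v-2,413-v+2),(u-2,553-u+2)))) if 0 else None
    m=np.zeros((420,560),bool);m[v-12:v+13,u-12:u+13]=1;P=cloud(d,m);P=P[P[:,2]>.012]
    print((u,v),P.mean(0).round(3),P.min(0).round(3),P.max(0).round(3))
print(d["frame"][252,290],d["frame"][258,295],d["frame"][192,305])
m=hue(d,88,118,25,60)
for b in blobs(m): print(b[0],b[1])
E
```

```text
top cam (array([-0.34997885, -0.3880972 ,  1.3531346 ]), array([[ 0.58028823,  0.21406086, -0.78582756]])) 0.08515927
side cam [0.42998899 1.03271264 0.71605545]
green 40 [300.  182.8] [[ 0.55029073 -0.21348714  0.0405    ]] [ 0.55120459 -0.21769407  0.03760535]
blue 46 [303.8 190.4] [[ 0.5315683  -0.15938517  0.0405    ]] [ 0.5314708  -0.16180473  0.0388949 ]
orange 54 [307.9 198.3] [[ 0.5128879  -0.10690506  0.0405    ]] [ 0.51317553 -0.10869729  0.03856232]
(298, 246) [0.519 0.172 0.038] [0.482 0.141 0.014] [0.551 0.208 0.053]
(255, 243) [0.636 0.173 0.038] [0.603 0.145 0.012] [0.67  0.21  0.053]
(341, 232) [0.404 0.102 0.038] [0.37  0.076 0.014] [0.435 0.147 0.053]
(300, 275) [0.498 0.284 0.036] [0.468 0.198 0.012] [0.531 0.322 0.053]
(250, 310) [0.598 0.432 0.055] [0.566 0.401 0.051] [0.629 0.461 0.06 ]
(212, 245) [0.74  0.249 0.075] [0.725 0.229 0.049] [0.759 0.259 0.091]
(302, 147) [ 0.566 -0.484  0.065] [ 0.523 -0.683  0.013] [ 0.62  -0.38   0.093]
[179 197 203] [156 181 185] [ 26  99 198]
117 [267.4  85.6]
55 [304.  190.8]
259 [300.  256.9]
15 [470.2 412.3]
```

```bash
python3 -m crank '[-2,1.3,0,0,0,0,0,-3.9,2.6,0,0,0,0,0,-3.9,2.6,0,0,0,0,0,-3.9,2.6,0,0,0,0,0,-3.9,2.6,0,0,0,0,0,-3.9,2.6,0,0,0,0,0,-3.9,2.6,0,0,0,0,0,-3.9,2.6,0,0,0,0,0,-3.9,2.6,0,0,0,0,0,-3.9,2.6,0,0,0,0,0,-2,1.3,0,0,0,0,0,0,0,0,0,0,0,0]'; cat >> h.py <<'E'
def circ(d,lohi,z,s=120,v=80,amin=60):
    "hue blob -> ellipse centre -> point on plane z"
    out=[]
    for a,c,m in blobs(hue(d,*lohi,s,v),amin):
        k=cv2.convexHull(max(cv2.findContours(m.astype(np.uint8),0,2)[0],key=len))
        e=cv2.fitEllipse(k) if len(k)>=5 else None
        out.append((a,np.round(e[0],1),np.round(e[1],1),plane(d,[e[0]],z)[0].round(4)) if e else (a,c))
    return out
def todo(p,yaw=None):
    "remaining shift in the tool's axes (cm) and turn about tool z (deg, tool axes)"
    from scipy.spatial.transform import Rotation as R
    s=bot.state(); r=R.from_euler("xyz",s["tcp_rot"],degrees=True)
    print("tcp",s["tcp_pos"].round(4),s["tcp_rot"].round(2),"do cm",(100*r.inv().apply(np.array(p)-s["tcp_pos"])).round(2))
    if yaw is not None: print("rotvec deg",np.degrees((r.inv()*R.from_euler("xyz",[180,0,yaw],degrees=True)).as_rotvec()).round(2))
E
python3 - <<'E'
from h import *
d=snap("wrist","w1");print(rays(d,[[280,210]]))
for n,r in H.items(): print(n,circ(d,r,.0405))
todo([.53,-.16,.15])
E
```

```text
time_s: 1.6
tcp_pos: [0.5068, -0.1711, 0.2527]
tcp_rot: [180.0, -0.1, -155.6]
wrist_force: [-0.9, -0.1, 0.0]
opening: 0.001
grip_force: 0.0
(array([ 0.44342308, -0.20140994,  0.37321777]), array([[ 0.25476322,  0.12210514, -0.95932383]]))
green [(np.int32(474), array([226.6, 202.2]), array([24. , 24.7]), array([ 0.549 , -0.2199,  0.0405]))]
blue [(np.int32(483), array([273.7, 206.3]), array([24.5, 24.6]), array([ 0.5307, -0.1676,  0.0405]))]
orange [(np.int32(241), array([11.3, -4.4]), array([4.8, 8.7]), array([ 0.4353, -0.5122,  0.0405])), (np.int32(134), array([533.3,  78. ]), array([ 3.1, 66.1]), array([0.2795, 0.0317, 0.0405])), (np.int32(326), array([320.8, 210.5]), array([24.6, 26.8]), array([ 0.5125, -0.115 ,  0.0405]))]
tcp [ 0.5063 -0.1719  0.2528] [ 1.7996e+02 -6.0000e-02 -1.5570e+02] do cm [-2.66  0.1  10.28]
```

View pics/w1.png

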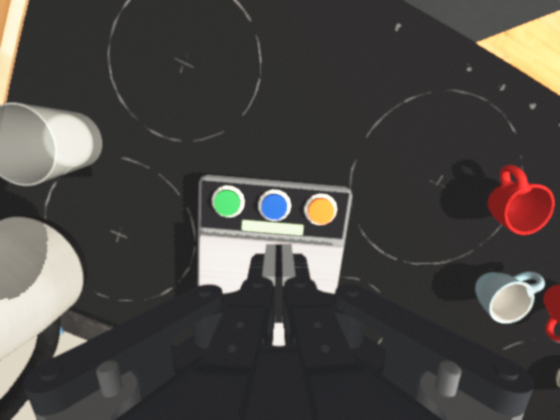

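The keys are clear in the wrist view: green (227,202), blue (274,206), orange (321,210). The cup is at (510,297) with its handle to the upper right. I'll hover over green next.

```bash
python3 -m crank '[-0.28,-0.87,1.5,0,0,0,0,-0.28,-0.87,2.5,0,0,0,0,-0.28,-0.87,3,0,0,0,0,-0.28,-0.87,3,0,0,0,0,-0.28,-0.87,3,0,0,0,0,-0.28,-0.87,3,0,0,0,0,-0.28,-0.87,1.5,0,0,0,0,0,0,0,0,0,0,0,0,0,0,0,0,0,0]'; python3 - <<'E'
from h import *
d=snap("wrist","w2")
for n,r in H.items(): print(n,circ(d,r,.0405,amin=200))
todo([.549,-.2199,.0625])
E
```

```text
time_s: 2.78
tcp_pos: [0.5496, -0.2203, 0.0792]
tcp_rot: [-179.9, 0.1, -155.8]
wrist_force: [0.4, 0.5, 0.5]
opening: -0.0
grip_force: 0.0
green [(np.int32(291), array([279.2, 240.7]), array([37. , 47.1]), array([ 0.5457, -0.2231,  0.0405]))]
blue [(np.int32(294), array([371.8, 252.6]), array([47.1, 49.1]), array([ 0.5302, -0.1701,  0.0405]))]
orange [(np.int32(330), array([456.1, 256.6]), array([39.4, 48.1]), array([ 0.5116, -0.1215,  0.0405]))]
tcp [ 0.5497 -0.2201  0.0795] [-1.7993e+02  1.0000e-01 -1.5577e+02] do cm [0.06 0.05 1.7 ]
```

View pics/w2.png

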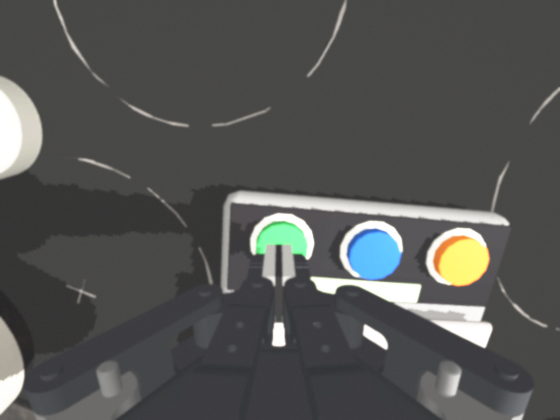

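The fingertip (280,248) is over the green key's pan-side half in the picture; in 3D it's within about 2 mm of the centre. I'll nudge it across and press in small steps.

```bash
python3 -m crank '[0.1,-0.1,0.7,0,0,0,0,0,0,0.7,0,0,0,0,0,0,0.3,0,0,0,0,0,0,0.2,0,0,0,0,0,0,0,0,0,0,0]'; python3 -m crank '[0,0,0.2,0,0,0,0,0,0,0,0,0,0,0]';python3 -m crank '[0,0,0.2,0,0,0,0,0,0,0,0,0,0,0]'
```

```text
time_s: 3.45
tcp_pos: [0.5485, -0.2211, 0.0594]
tcp_rot: [180.0, -0.0, -155.8]
wrist_force: [-2.0, 1.5, 3.0]
opening: -0.002
grip_force: 1.4
time_s: 3.7
tcp_pos: [0.5486, -0.2212, 0.0574]
tcp_rot: [180.0, -0.0, -155.8]
wrist_force: [-1.6, 1.4, 3.7]
opening: -0.002
grip_force: 1.9
time_s: 3.95
tcp_pos: [0.5487, -0.2212, 0.0563]
tcp_rot: [-180.0, -0.0, -155.8]
wrist_force: [-3.8, 2.2, 10.1]
opening: 0.002
grip_force: 4.6
```

Green bottomed out at 6 mm (10 N). Lift off, then on to blue.

```bash
python3 -m crank '[0,0,-0.5,0,0,0,0,0,0,-1,0,0,0,0,0,0,-1.3,0,0,0,0,-0.1,1.1,0,0,0,0,0,-0.1,1.6,0,0,0,0,0,-0.1,1.6,0,0,0,0,0,-0.17,1.2,0,0,0,0,0,0,0,0.7,0,0,0,0,0,0,0.7,0,0,0,0,0,0,0.7,0,0,0,0,0,0,0,0,0,0,0]'; python3 - <<'E'
from h import *
d=snap("wrist","w3")
for n,r in H.items(): print(n,circ(d,r,.0405,amin=200))
todo([.5303,-.169,.0625])
E
```

```text
time_s: 5.32
tcp_pos: [0.5303, -0.1695, 0.0617]
tcp_rot: [180.0, -0.1, -155.8]
wrist_force: [-0.6, 0.6, 1.2]
opening: 0.001
grip_force: 0.9
green [(np.int32(2446), array([181.2, 254.2]), array([55.5, 58.1]), array([ 0.548 , -0.2192,  0.0405]))]
blue [(np.int32(208), array([281.1, 248.3]), array([26.8, 43. ]), array([ 0.5232, -0.1726,  0.0405]))]
orange [(np.int32(212), array([377.4, 261.2]), array([33. , 47.1]), array([ 0.509 , -0.1228,  0.0405]))]
tcp [ 0.5303 -0.1694  0.062 ] [ 1.7998e+02 -5.0000e-02 -1.5580e+02] do cm [-0.02  0.04 -0.05]
```

```bash
python3 -m crank '[0,0,0.2,0,0,0,0,0,0,0.2,0,0,0,0,0,0,0.15,0,0,0,0,0,0,0,0,0,0,0]'; python3 -m crank '[0,0,0.15,0,0,0,0,0,0,0,0,0,0,0]'
```

```text
time_s: 5.88
tcp_pos: [0.5304, -0.1693, 0.057]
tcp_rot: [-180.0, -0.0, -155.8]
wrist_force: [-1.6, -1.6, 4.8]
opening: -0.003
grip_force: 2.0
time_s: 6.12
tcp_pos: [0.5304, -0.1693, 0.0563]
tcp_rot: [-180.0, -0.0, -155.7]
wrist_force: [-4.5, -1.0, 9.2]
opening: -0.001
grip_force: 4.7
```

```bash
python3 -m crank '[0,0,-0.5,0,0,0,0,0,0,-1.5,0,0,0,0,0,0,-3,0,0,0,0,-0.5,1.5,-4,0,0,0,0,-1.2,4.2,-4,0,0,0,0,-1.2,4.2,-3,0,0,0,0,-1.2,4.2,-2,0,0,0,0,-1.2,4.2,0,0,0,0,0,-1.2,4.2,0,0,0,0,0,-1.2,4.2,0,0,0,0,0,-0.9,4.2,0,0,0,0,0,0,0,0,0,0,0,0]'; python3 - <<'E'
from h import *
d=snap("wrist","w4");np.save("pics/w4d.npy",d,allow_pickle=True)
for b in blobs(hue(d,85,118,20,60),200):
    P=cloud(d,b[2]); print(b[0],b[1],P.min(0).round(3),P.max(0).round(3))
todo([.52,.175,.15])
E
```

```text
time_s: 7.62
tcp_pos: [0.4816, 0.1505, 0.2357]
tcp_rot: [180.0, 0.1, -155.5]
wrist_force: [0.1, -0.2, -0.7]
opening: -0.003
grip_force: 0.0
301 [  5.1 114.6] [ 0.516 -0.167  0.031] [ 0.545 -0.15   0.042]
545 [298.9 207.2] [ 0.472  0.14  -0.002] [0.55  0.217 0.051]
tcp [0.4817 0.1493 0.2356] [ 1.7997e+02  3.0000e-02 -1.5563e+02] do cm [-4.54  0.76  8.56]
```

View pics/w4.png

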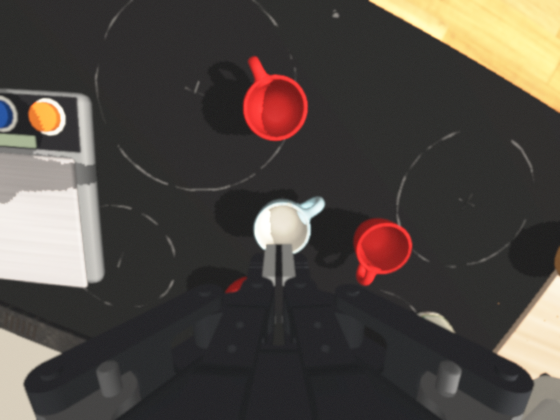

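The blue cup's rim is at (283,228) and its handle points to (320,204); the red cups are clear of it. I'll fit the rim from depth.

```bash
cat >> h.py <<'E'
def cupfit(d,guess,zlo=.044,zhi=.056,rad=.065):
    from scipy.optimize import least_squares
    P=cloud(d,np.ones(d["depth"].shape,bool)); q=P[(P[:,2]>zlo)&(P[:,2]<zhi)&(np.hypot(*(P[:,:2]-guess).T)<rad)][:,:2]
    c=np.array(guess,float)
    for _ in range(4):
        i=q[abs(np.hypot(*(q-c).T)-.030)<.009]
        c=least_squares(lambda c:np.hypot(*(i-c).T)-.0300,c,loss="soft_l1",f_scale=.002).x
    h=q[np.hypot(*(q-c).T)>.036]; a=np.degrees(np.arctan2(*(h.mean(0)-c)[::-1])) if len(h) else None
    print("cup",c.round(4),"n",len(i),"rms",np.sqrt(np.mean((np.hypot(*(i-c).T)-.03)**2)).round(4),"handle dir",a,len(h)); return c,a
E
python3 - <<'E'
from h import *
d=np.load("pics/w4d.npy",allow_pickle=True).item()
c,a=cupfit(d,[.505,.178])
m=hue(d,85,118,20,60); q=plane(d,[[283,228],[322,203],[317,201]],.051);print(q.round(4))
import pickle
cupfit(pickle.load(open("pics/side0.pkl","rb")),[.513,.17])
todo([*c,.15])
E
```

```text
cup [0.5187 0.1705] n 650 rms 0.0026 handle dir 147.4432240137175 128
[[0.517  0.1708 0.051 ]
 [0.4737 0.197  0.051 ]
 [0.474  0.1911 0.051 ]]
cup [0.5197 0.1754] n 140 rms 0.0025 handle dir 146.52032026347908 20
tcp [0.4817 0.1493 0.2356] [ 1.7997e+02  3.0000e-02 -1.5563e+02] do cm [-4.24  0.4   8.56]
```

```bash
python3 -m crank '[0,0,0,0,0,9.4,1,0,0,0,0,0,9.4,1,0,0,0,0,0,9.4,1,0,0,0,0,0,9.4,1,0,0,0,0,0,9.4,1,0,0,0,0,0,9.4,1,0,0,0,0,0,0,1]'; python3 - <<'E'
from h import *
d=snap("wrist","w5")
c,a=cupfit(d,[.519,.171])
todo([*c,.14],148)
print(bot.state()["joint_positions"].round(1))
E
```

```text
time_s: 8.55
tcp_pos: [0.4822, 0.1471, 0.2355]
tcp_rot: [180.0, -0.0, 147.9]
wrist_force: [-0.3, 0.3, -0.6]
opening: 0.997
grip_force: 0.0
cup [0.5188 0.1709] n 817 rms 0.0024 handle dir 147.32885584052127 136
tcp [0.4821 0.1473 0.2355] [179.99  -0.   147.92] do cm [-1.85  3.95  9.55]
rotvec deg [ 0.01 -0.   -0.08]
[  35.5   11.1  -17.8   -0.   -61.1 -157.5]
```

```bash
python3 -m crank '[-0.35,0.8,2,0,0,0,1,-0.5,1.1,3,0,0,0,1,-0.5,1.1,3,0,0,0,1,-0.5,1.0,2.5,0,0,0,1,0,0,1,0,0,0,1,0,0,0,0,0,0,1]'; python3 - <<'E'
from h import *
d=snap("wrist","w6")
c,a=cupfit(d,[.519,.171]);todo([*c,.04])
E
```

```text
time_s: 9.35
tcp_pos: [0.5186, 0.1714, 0.12]
tcp_rot: [-179.9, -0.0, 147.9]
wrist_force: [0.0, -0.1, 0.1]
opening: 1.003
grip_force: 0.0
cup [0.5188 0.1712] n 2115 rms 0.0024 handle dir 147.12603372943042 358
tcp [0.519  0.1717 0.1209] [1.7998e+02 2.0000e-02 1.4787e+02] do cm [-0.   -0.06  8.09]
```

View pics/w6.png

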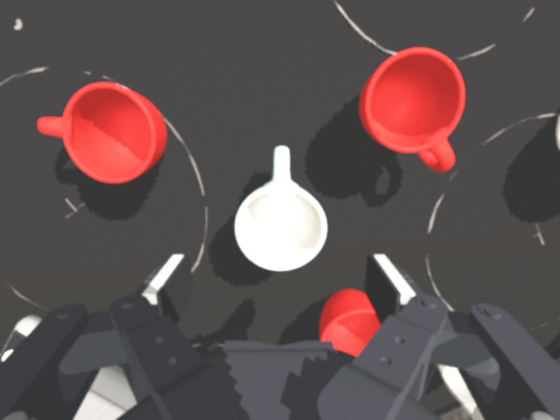

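Cup centred at (281,227), handle straight ahead at (281,160), fingers symmetric and clear of the red cups. Descend and grip.

```bash
python3 -m crank '[0,0,1.5,0,0,0,1,0,0,2.5,0,0,0,1,0,0,2.5,0,0,0,1,0,0,1.5,0,0,0,1,0,0,0,0,0,0,1]' && python3 -m crank '[0,0,0,0,0,0,0.7,0,0,0,0,0,0,0.6,0,0,0,0,0,0,0.5,0,0,0,0,0,0,0.5,0,0,0,0,0,0,0.5,0,0,0,0,0,0,0.5]'
```

```text
time_s: 10.02
tcp_pos: [0.5185, 0.1716, 0.0394]
tcp_rot: [-179.9, -0.0, 147.8]
wrist_force: [-0.1, -0.4, 0.6]
opening: 1.001
grip_force: 0.0
time_s: 10.78
tcp_pos: [0.5197, 0.1722, 0.0419]
tcp_rot: [179.9, 0.1, 147.9]
wrist_force: [-1.4, -1.1, 6.5]
opening: 0.696
grip_force: 63.8
```

```bash
python3 -m crank '[0,0,-0.5,0,0,0,0.5,0,0,-1,0,0,0,0.5,0,0,-1.5,0,0,0,0.5,0,0,-2,0,0,0,0.5,0,0,-2,0,0,0,0.5,0,0,-2,0,0,0,0.5,0,0,-1,0,0,0,0.5,0,0,0,0,0,0,0.5]'; python3 - <<'E'
from h import *
w=snap("wrist","w7"); d=snap("side","s7")
s=bot.state();t=s["tcp_pos"]
for x in (w,d):
    P=cloud(x,hue(x,85,118,20,60));P=P[np.hypot(*(P-t)[:,:2].T)<.08];print(len(P),P.min(0).round(4),P.max(0).round(4))
cv2.imwrite("pics/s7c.png",np.hstack([cv2.resize(d["frame"][180:280,240:360],(480,400),interpolation=2),cv2.resize(w["frame"][120:320,200:360],(320,400))])[:,:,::-1])
todo([.647,-.125,.15])
E
```

```text
time_s: 11.78
tcp_pos: [0.5193, 0.1722, 0.1413]
tcp_rot: [179.9, 0.0, 147.8]
wrist_force: [0.3, 0.3, -1.6]
opening: 0.691
grip_force: 64.5
2916 [ 0.4716  0.0986 -0.0023] [0.5891 0.2236 0.2229]
417 [0.4729 0.129  0.0993] [0.5615 0.2356 0.4616]
tcp [0.5186 0.1717 0.1398] [-1.7995e+02 -4.0000e-02  1.4781e+02] do cm [-26.68 -18.27  -1.02]
```

View pics/s7c.png

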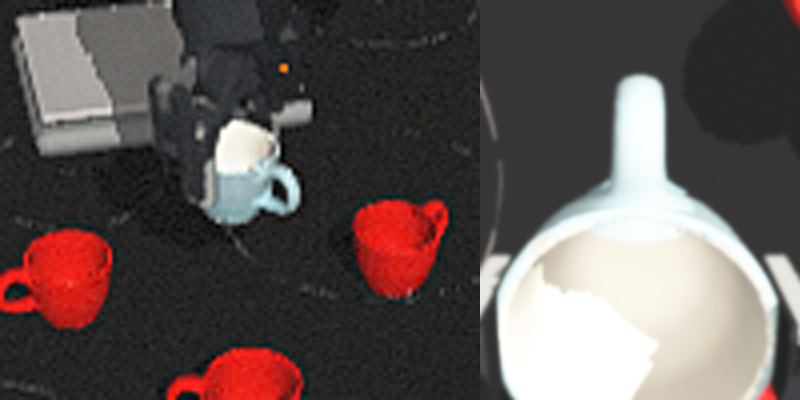

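The cup is held, handle clear, looking close to upright. I'll check its tilt and the offset from the TCP, and locate the pan.

```bash
cat >> h.py <<'E'
def held(w,t):
    P=cloud(w,np.ones(w["depth"].shape,bool)); r=np.hypot(*(P-t)[:,:2].T)
    q=P[(r>.024)&(r<.036)&(abs(P[:,2]-t[2])<.03)]; return q,P
E
python3 - <<'E'
from h import *
import pickle
w=snap("wrist");t=bot.state()["tcp_pos"]
q,P=held(w,t); hz,e=np.histogram(q[:,2]-t[2],20);print(list(zip((e[:-1]*1e3).round(0),hz)))
m=hue(w,80,118,12,120); R=cloud(w,m);zt=np.percentile(q[:,2],97)
c,a=cupfit(w,t[:2],zt-.012,zt+.003)
k=q[np.abs(q[:,2]-zt)<.008]; A=np.c_[k[:,:2]-t[:2],np.ones(len(k))]; s=np.linalg.lstsq(A,k[:,2],rcond=None)[0];print("rim plane slope deg",np.degrees(s[:2]),"rim z rel tcp",s[2]-t[2],"tcp",t)
d=pickle.load(open("pics/side0.pkl","rb"))
P=cloud(d,np.ones(d["depth"].shape,bool)); g=(abs(P[:,0]-.64)<.16)&(abs(P[:,1]+.13)<.16)
for zl in(.036,.039):
    k=P[g&(P[:,2]>zl)&(P[:,2]<.049)]; u=np.array([.9445,.3286]);v=np.array([-.3286,.9445])
    a=k[:,:2]@u;b=k[:,:2]@v; keep=a>np.dot([.5303,-.169],u)+.035
    lo=[np.percentile(x[keep],[.5,99.5]) for x in(a,b)];c=[x.mean() for x in lo];print(zl,keep.sum(),[np.diff(x) for x in lo],"centre",u*c[0]+v*c[1], k[keep][:,2].mean())
E
```

```text
[(np.float64(-26.0), np.int64(47)), (np.float64(-23.0), np.int64(300)), (np.float64(-20.0), np.int64(486)), (np.float64(-17.0), np.int64(511)), (np.float64(-15.0), np.int64(633)), (np.float64(-12.0), np.int64(643)), (np.float64(-9.0), np.int64(652)), (np.float64(-6.0), np.int64(672)), (np.float64(-3.0), np.int64(756)), (np.float64(-1.0), np.int64(852)), (np.float64(2.0), np.int64(955)), (np.float64(5.0), np.int64(1514)), (np.float64(8.0), np.int64(2695)), (np.float64(11.0), np.int64(243)), (np.float64(13.0), np.int64(260)), (np.float64(16.0), np.int64(261)), (np.float64(19.0), np.int64(476)), (np.float64(22.0), np.int64(75)), (np.float64(24.0), np.int64(56)), (np.float64(27.0), np.int64(89))]
cup [0.5171 0.1708] n 2714 rms 0.0032 handle dir 142.5671362494478 490
rim plane slope deg [-10.87124712   6.9758632 ] rim z rel tcp 0.017721992476973286 tcp [0.51849348 0.17167028 0.13952258]
0.036 1225 [array([0.15716966]), array([0.17683096])] centre [ 0.64740237 -0.12105403] 0.04227477465106435
0.039 1185 [array([0.15692328]), array([0.17690607])] centre [ 0.64726089 -0.12108397] 0.04241796978752358
```

```bash
python3 -m crank '[-1,-0.7,-0.5,0,0,0,0.5,-2,-1.4,-0.5,0,0,0,0.5,-3,-2.1,-0.5,0,0,0,0.5,-3,-2.1,-0.5,0,0,0,0.5,-3,-2.1,-0.5,0,0,0,0.5,-3,-2.1,-0.5,0,0,0,0.5,-3,-2.1,-0.5,0,0,0,0.5,-3,-2.1,-0.5,0,0,0,0.5,-2.5,-1.75,-0.5,0,0,0,0.5,-2,-1.4,-0.5,0,0,0,0.5,-1,-0.7,0,0,0,0,0.5,0,0,0,0,0,0,0.5]'; python3 - <<'E'
from h import *
w=snap("wrist","w8");np.save("pics/w8d.npy",w,allow_pickle=True)
t=bot.state()["tcp_pos"];q,P=held(w,t)
# rim: highest point per angular bin
ang=np.degrees(np.arctan2(*(q-t)[:,1::-1].T))
q=q[q[:,2]<t[2]+.0125]
ang=np.degrees(np.arctan2(q[:,1]-t[1],q[:,0]-t[0]))
for b in range(-180,180,30):
    k=q[(ang>=b)&(ang<b+30)]
    if len(k)>20: print(b,len(k),np.percentile(k[:,2]-t[2],97).round(4))
for n,r in H.items(): print(n,circ(w,r,.0405,amin=200))
todo([.6455,-.1285,.0855])
E
```

```text
time_s: 13.42
tcp_pos: [0.6442, -0.127, 0.1895]
tcp_rot: [-180.0, -0.1, 147.7]
wrist_force: [-0.2, -1.1, -0.1]
opening: 0.696
grip_force: 64.5
-180 397 0.0087
-150 814 0.0116
-120 1204 0.01
-90 1487 0.0087
-60 1393 0.0074
-30 1243 0.0078
0 1032 0.0085
30 703 0.0113
60 758 0.0117
90 363 0.0093
120 781 0.009
150 841 0.009
green [(np.int32(870), array([142.5, 167.6]), array([31.8, 34.8]), array([ 0.5507, -0.2187,  0.0405]))]
blue [(np.int32(942), array([175.4, 118.6]), array([33.9, 35.6]), array([ 0.5325, -0.1661,  0.0405]))]
orange [(np.int32(1077), array([211.4,  66. ]), array([35.4, 38.6]), array([ 0.5145, -0.1141,  0.0405]))]
tcp [ 0.644  -0.1262  0.1896] [-1.7997e+02 -8.0000e-02  1.4779e+02] do cm [-0.26 -0.11 10.41]
```

View pics/w8.png

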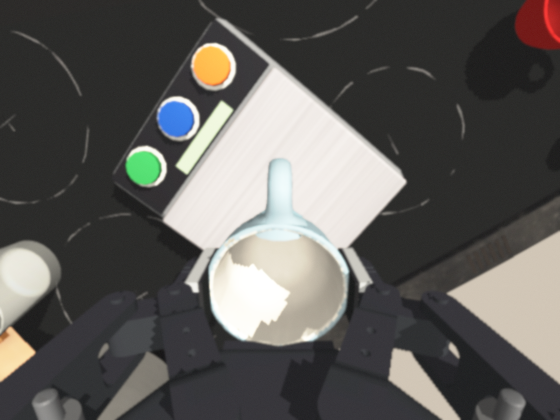

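Cup upright within about 1° over the pan; keys at (142,168), (175,119) and (211,66). I'll check the pan corners near (272,65) and (405,182) against the estimate before lowering.

```bash
python3 - <<'E'
from h import *
w=np.load("pics/w8d.npy",allow_pickle=True).item()
print("corners",plane(w,[[272,65],[405,182],[165,216]],.043).round(4),"expect (.5423,-.0697) (.6935,-.0171) (.6001,-.2359)")
P=cloud(w,np.ones(w["depth"].shape,bool));u=np.array([.9445,.3286]);v=np.array([-.3286,.9445]);r=P[:,:2]-[.6468,-.1265]
k=(abs(P[:,2]-.043)<.004)&(np.hypot(*r.T)<.16);a=r@u;b=r@v
print("y+ edge",np.percentile(b[k&(a>-.04)&(a<.06)],[99.5]),"x- edge",np.percentile(a[k&(b>-.02)&(b<.06)],.5),"x+",np.percentile(a[k&(b>.05)&(b<.08)],99.5), "z",np.median(P[k,2]))
todo([.6478,-.1255,.0855])
E
```

```text
corners [[ 0.5419 -0.0705  0.043 ]
 [ 0.6916 -0.0195  0.043 ]
 [ 0.599  -0.2286  0.043 ]] expect (.5423,-.0697) (.6935,-.0171) (.6001,-.2359)
y+ edge [0.08734299] x- edge -0.13456151900002522 x+ 0.07791016044487929 z 0.04269555572960915
tcp [ 0.644  -0.1262  0.1896] [-1.7997e+02 -8.0000e-02  1.4779e+02] do cm [-0.29  0.27 10.41]
```

```bash
python3 -m crank '[-0.1,0.1,1,0,0,0,0.5,-0.1,0.1,2,0,0,0,0.5,0,0,2.5,0,0,0,0.5,0,0,2,0,0,0,0.5,0,0,1.2,0,0,0,0.5,0,0,0.7,0,0,0,0.5,0,0,0.3,0,0,0,0.5,0,0,0,0,0,0,0.5]';python3 -m crank '[0,0,0.2,0,0,0,0.5,0,0,0,0,0,0,0.5]'; python3 -m crank '[0,0,0.15,0,0,0,0.5,0,0,0,0,0,0,0.5]'
```

```text
time_s: 14.48
tcp_pos: [0.6476, -0.1255, 0.0937]
tcp_rot: [180.0, 0.0, 147.8]
wrist_force: [0.4, 0.2, -1.0]
opening: 0.697
grip_force: 64.5
time_s: 14.72
tcp_pos: [0.6473, -0.1256, 0.0915]
tcp_rot: [180.0, 0.0, 147.8]
wrist_force: [-0.1, 0.3, -1.1]
opening: 0.693
grip_force: 64.5
time_s: 14.98
tcp_pos: [0.6472, -0.1256, 0.0897]
tcp_rot: [-180.0, -0.0, 147.8]
wrist_force: [0.5, 0.5, 0.1]
opening: 0.695
grip_force: 64.5
```

```bash
for i in 1 2 3; do python3 -m crank '[0,0,0.1,0,0,0,0.5,0,0,0,0,0,0,0.5]' | egrep 'tcp_pos|force:'; done
```

```text
tcp_pos: [0.6472, -0.1255, 0.0887]
wrist_force: [-0.5, -0.6, -0.9]
grip_force: 64.5
tcp_pos: [0.6472, -0.1255, 0.0877]
wrist_force: [-0.6, -0.2, -1.3]
grip_force: 64.5
tcp_pos: [0.6472, -0.1255, 0.0867]
wrist_force: [-0.7, 0.7, -1.5]
grip_force: 64.5
```

```bash
for i in 1 2; do python3 -m crank '[0,0,0.1,0,0,0,0.5,0,0,0,0,0,0,0.5]' | egrep 'tcp_pos|force:'; done
```

```text
tcp_pos: [0.6472, -0.1255, 0.0857]
wrist_force: [0.4, -0.4, -2.2]
grip_force: 64.5
tcp_pos: [0.6474, -0.1256, 0.085]
wrist_force: [-0.0, -0.2, -0.1]
grip_force: 64.6
```

```bash
python3 -m crank '[0,0,0.05,0,0,0,0.5,0,0,0,0,0,0,0.5]' | egrep 'tcp_pos|force:'; python3 -m crank '[0,0,0,0,0,0,0.72,0,0,0,0,0,0,0.76,0,0,0,0,0,0,0.85,0,0,0,0,0,0,1,0,0,0,0,0,0,1,0,0,0,0,0,0,1]'; python3 -m crank '[0,0,-0.5,0,0,0,1,0,0,-1,0,0,0,1,0,0,-2,0,0,0,1,0,0,-2.5,0,0,0,1,0,0,-3,0,0,0,1,0,0,-1.5,0,0,0,1,0,0,0,0,0,0,1]'; python3 - <<'E'
from h import *
w=snap("wrist","w9")
c,a=cupfit(w,[.6465,-.1265],.087,.099)
todo([.5145,-.115,.085],-160)
E
```

```text
tcp_pos: [0.6475, -0.1256, 0.0849]
wrist_force: [-0.6, -0.2, 3.0]
grip_force: 64.9
time_s: 17.23
tcp_pos: [0.6473, -0.1255, 0.0843]
tcp_rot: [-180.0, -0.0, 147.8]
wrist_force: [-0.3, 0.5, 1.3]
opening: 0.998
grip_force: 0.0
time_s: 18.1
tcp_pos: [0.6478, -0.1255, 0.1908]
tcp_rot: [179.9, 0.1, 147.8]
wrist_force: [0.2, -0.0, -0.1]
opening: 1.001
grip_force: 0.0
cup [ 0.6472 -0.1272] n 1621 rms 0.0024 handle dir 147.05858657702439 277
tcp [ 0.6471 -0.1254  0.1892] [ 1.7997e+02 -1.0000e-02  1.4781e+02] do cm [11.77 -6.19 10.42]
rotvec deg [ 3.000e-02  0.000e+00 -5.219e+01]
```

View pics/w9.png

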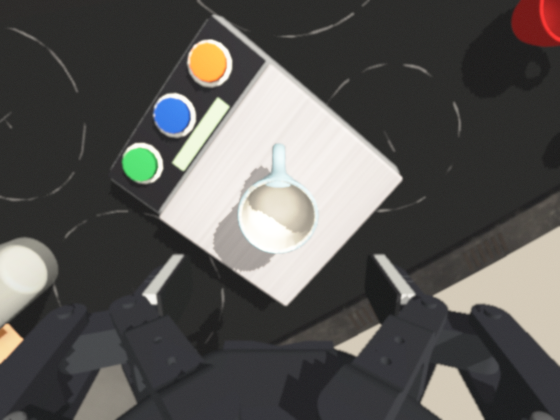

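The cup stands centred on the pan (rim at (277,215)), within about 1 mm of the estimate. Turn back, shut the fingers and go over the orange key.

```bash
python3 -m crank '[0,0,0,0,0,-10.4,0.5,0,0,0,0,0,-10.4,0,0,0,0,0,0,-10.4,0,0,0,0,0,0,-10.4,0,0,0,0,0,0,-10.4,0,1,0.4,0,0,0,0,0,3,1.4,0,0,0,0,0,3,1.4,0,0,0,0,0,3,1.4,0,0,0,0,0,2.2,0.95,1,0,0,0,0,0,0,2,0,0,0,0,0,0,0,0,0,0,0]'; python3 - <<'E'
from h import *
d=snap("wrist","w10")
for n,r in H.items(): print(n,circ(d,r,.0405,amin=200))
todo([.5135,-.115,.0625])
E
```

```text
time_s: 19.65
tcp_pos: [0.5116, -0.1147, 0.1578]
tcp_rot: [179.9, -0.2, -160.3]
wrist_force: [-0.6, -0.3, 1.4]
opening: 0.0
grip_force: 0.0
green [(np.int32(1002), array([149.7, 211. ]), array([35.1, 36.9]), array([ 0.5492, -0.2188,  0.0405]))]
blue [(np.int32(983), array([214.3, 210.9]), array([34.2, 36.1]), array([ 0.5305, -0.1668,  0.0405]))]
orange []
tcp [ 0.5128 -0.1148  0.1588] [ 1.7997e+02 -1.2000e-01 -1.6028e+02] do cm [-0.08 -0.05  9.63]
```

```bash
python3 -m crank '[0,0,1.5,0,0,0,0,0,0,2.5,0,0,0,0,0,0,2.5,0,0,0,0,0,0,1.5,0,0,0,0,0,0,1,0,0,0,0,0,0,0.4,0,0,0,0,0,0,0.2,0,0,0,0,0,0,0,0,0,0,0]';python3 -m crank '[0,0,0.2,0,0,0,0,0,0,0.2,0,0,0,0,0,0,0,0,0,0,0]'
```

```text
time_s: 20.7
tcp_pos: [0.5141, -0.1147, 0.0637]
tcp_rot: [-180.0, 0.1, -160.2]
wrist_force: [0.4, 0.6, 0.2]
opening: 0.001
grip_force: 0.0
time_s: 21.08
tcp_pos: [0.5142, -0.1147, 0.0597]
tcp_rot: [-180.0, 0.1, -160.2]
wrist_force: [0.5, 0.2, 2.7]
opening: 0.001
grip_force: 1.3
```

```bash
python3 -m crank '[0,0,0.2,0,0,0,0,0,0,0.1,0,0,0,0,0,0,0,0,0,0,0]';python3 -m crank '[0,0,0.15,0,0,0,0,0,0,0,0,0,0,0]'
```

```text
time_s: 21.45
tcp_pos: [0.5142, -0.1147, 0.0566]
tcp_rot: [-180.0, 0.1, -160.2]
wrist_force: [0.2, 0.6, 4.1]
opening: 0.006
grip_force: 2.1
time_s: 21.7
tcp_pos: [0.5143, -0.1147, 0.0562]
tcp_rot: [-180.0, 0.1, -160.1]
wrist_force: [-1.9, 0.9, 12.6]
opening: 0.001
grip_force: 6.1
```

Orange is fully down (12.6 N). Lift clear and check the final state.

```bash
python3 -m crank '[0,0,-0.5,0,0,0,0,0,0,-1.5,0,0,0,0,0,0,-3,0,0,0,0,0,0,-4,0,0,0,0,0,0,-4,0,0,0,0,0,0,-2,0,0,0,0,0,0,0,0,0,0,0,0,0,0,0,0,0,0]'; python3 - <<'E'
from h import *
d=snap("wrist","w11");s=snap("side","s11")
for n,r in H.items(): print(n,circ(d,r,.0405,amin=200))
cupfit(s,[.647,-.127],.087,.099)
cv2.imwrite("pics/f.png",np.hstack([d["frame"],cv2.resize(s["frame"][130:290,200:360],(240,240)).repeat(1,0) if 0 else cv2.copyMakeBorder(cv2.resize(s["frame"][140:280,200:360],(240,210)),0,210,0,0,0)])[:,:,::-1])
E
```

```text
time_s: 22.7
tcp_pos: [0.5126, -0.1146, 0.2035]
tcp_rot: [179.9, -0.2, -160.2]
wrist_force: [0.7, 0.8, -0.2]
opening: 0.001
grip_force: 0.0
green [(np.int32(722), array([168.5, 196.7]), array([29. , 31.5]), array([ 0.5494, -0.2192,  0.0405]))]
blue [(np.int32(693), array([224. , 196.6]), array([29.2, 30. ]), array([ 0.5305, -0.1669,  0.0405]))]
orange []
cup [ 0.6473 -0.1226] n 77 rms 0.003 handle dir 144.63429225080148 12
```

View pics/f.png

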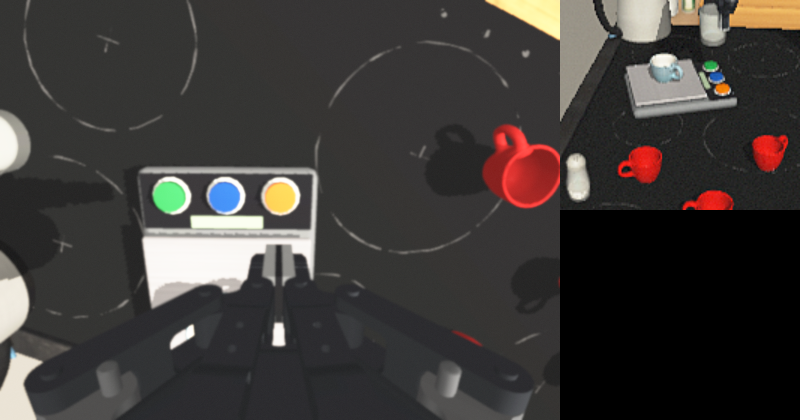

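The cup stands upright in the middle of the pan (side inset (665,68)). All three keys are up at (170,196), (225,196) and (280,196), the bystanders haven't moved, and the robot is clear.

```bash
python3 -c "
from workcell import bot
print(bot.finish_job())"
```

```text
the job is handed in; nothing more can be done
None
```

I pressed green and then blue with the pan empty, set the cup upright within about 1 mm of my estimate of the pan's centre and let go, then pressed orange; each key went fully down and sprang back up, and I handed the job in at about 23 s (no verdict was returned).

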